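Shut and latch the test guard

ROBOT

A 6-joint arm with a two-finger parallel gripper is mounted at the origin on a cart in front of the work surface, level with it; the furniture and walls round the work are solid. World frame = base frame: x ahead of the robot, y to its left, z up, the work surface at z = 0. Lengths are in mm, angles in rad, forces in N, time in s.
With the tool pointing down it reaches from about 300 to 775 mm from the base axis. Payload 14.6 kg.
Tool frame: the origin (TCP) lies on the centre line of the jaws, within the pads' length; the fingertips stand 19 mm ahead of it and the grasp point (between the pads) is the TCP (bot.tip_reach is the distance from the TCP to the fingertips, in mm); z points along the fingers, y is the line along which they close (so a half turn about z gives the same grasp; the last joint's range is limited). The gripper opens to 85 mm and grips with 20 to 120 N. Pads are 22 mm wide; open, the fingers measure 114 mm over their backs; the gripper's body (76 mm by 85 mm) begins 54 mm behind the grasp point. The pads swing forward as they close: fully open they stand 13 mm farther back than shut.
Start: joints at [1.176, 0.3, 1.521, -0, 1.321, -0.067], TCP at [177.076, 520.705, 250.281] pointing down, gripper open.
Joint ranges: [-3.03, 3.03], [-0.79, 2.21], [0.23, 2.52], [-1.04, 4.18], [0, 3.07], [-2.55, 2.55]. Speed limits (rad/s): [2.22, 2.22, 2.57, 3.14, 3.14, 3.14].

INTERFACE

Orientations are given as a unit quaternion [w, x, y, z].
In Python, from rig import bot gives the robot as it stands. Calls block until the motion is done:
- bot.move_to(position, orientation): joint-space move of the TCP to a pose.
- bot.servo_line(position, attitude=None, speed=150, until_force=None): straight line of the TCP; attitude=None keeps the orientation; speed is the mean speed in mm/s. With until_force (N) it stops when the force on the tool has changed by that much, and returns True; else False.
- bot.move_joints(angles): joint-space move.
- bot.move_gripper(opening, grip_force=None): finger opening in mm; grip_force is the grip in N (None keeps the last); returns when the fingers have stopped.
- bot.dwell(seconds).
- bot.ik(position, orientation): joint angles nearest the present ones, or None.
- bot.read_state(): the state.
- bot.read_camera(name): name is "side" or "top"; returns a dict with "image" (420x560x3 uint8, blue, green, red), "depth" (420x560 float32, mm along the optical axis (not along the pixel's ray), 0 where there is no reading), "fovy" (degrees; the focal length in pixels is half the picture's height over the tangent of half this angle, whatever the lens; pixels are square), "cx", "cy" (the principal point, pixels), "eye" and "attitude" of the camera in the world. Camera axes: x right, y down, z forward; pixel columns grow to the right and rows downward; lengths in mm; the calibration is good to about 2 mm. A picture is of the moment at which its call begins.
A pose or a line that the arm cannot do raises bot.MotionError and nothing moves.
- bot.finish_job(): hands the job in; it is judged then, once.
The state is a dict: "clock": time; "joint_positions": joint angles; "qvel": joint speeds; "effort": joint torques, N m; "ee_pos": TCP position; "tool_rot": TCP orientation; "ft_force": force on the tool from outside, world axes, zero at the start; "moment": the same for the moment, N m; "grip_width": finger opening in mm; "grip_force": force on a finger pad.
Only numpy, scipy, OpenCV 4.12 (cv2) and the standard library are available. Lean on these libraries where they do the work, as an engineer would, in place of code of your own. Each camera call takes 0.05 s, during which the arm holds its last target. There are 200 camera calls.

TASK

The driver module is ready for its powered test, so shut the small clear guard: lift the gravity latch bar by its black knob, swing the gate in over the yellow keeper and press it onto the rubber buffer just firmly enough for the bar to drop fully into the keeper's notch, then let go. Go gently - do not ram the bar into the keeper or lean hard on the gate - and leave the timer, the solder spool and the side cutters where they are.

Things in the scene. Friction and masses are not known exactly. Their poses are not given: they have to be found in the camera images.
- guard: Clear-sided aluminium test guard, 175 mm wide, 122 mm deep, 149 mm high, fixed; a black driver module inside. Origin: centre of its underside on the bench; x from its open front to its back, y to its left (hinge side), z up. A yellow keeper with a rubber buffer, one slotted part, is clamped to its right front post; nothing of the guard stands higher than 150 mm except latch bar and knob.
- keeper_mid (a point): Middle of the notch floor of the yellow keeper if it were clamped at mid setting; it really sits up to 12 mm nearer or farther along the guard's x, not reported: feel for it. At (-108.5, -100, 127) mm in the guard, 170 mm from the hinge. Notch open upwards, 13 mm wide along x, plate 10 mm thick; in front a 12 mm thick nose, behind a cheek, both 16 mm higher than the floor.
- buffer_mid (a point): Face of the unpressed rubber buffer at mid setting (it moves with the keeper), below the notch, 170 mm from the hinge. A steel strap on the gate's back meets it 1.2 mm before the bar is past the nose; it gives 1 mm per 5 N. The bar can drop past the nose above 6 N on the buffer (9 N pushed at the knob); 12 to 15 N at the knob is right; over 13 N on buffer or keeper (19 N at knob) is forcing it.
- gate: Gate, aluminium frame with clear sheet, 140 mm wide, 16 mm thick. Origin: on its vertical hinge at bench height, at (-95, 70, 0) mm in the guard. It extends along its -y from the hinge; its x is its normal, into the guard. Closed, its axes are within 0.09 rad of the guard's, after the keeper's setting; open, it is turned clockwise seen from above, free edge towards the robot. It stays where left.
- latch_bar: Steel gravity latch bar on the gate's outer face, 8 mm thick, 18 mm high. Origin: its pivot, at (-16, -30, 138) mm in the gate. It reaches 155 mm along its -y to the tip, past the gate's free edge, and turns about the gate's x: level at rest and in the notch; tip up when lifted, at most 0.4 rad; it clears nose and cheek above 0.12 rad (14 mm at the keeper). Weighs 0.3 kg, falls by itself.
- knob (a point): Centre of the black lift knob standing up from the bar: upright cylinder, 24 mm diameter, 30 mm high, on a 9 mm stem, at (0, -82, 54) mm in the bar's frame; 192 mm above the bench with the bar level. 112 mm from the hinge along the gate, 16 mm before its mid plane. Can be pinched from above in any direction.
- timer: White count-down timer, 70 x 66 x 18 mm, loose on the bench; origin under its centre. Leave alone.
- spool: Blue spool of solder, 52 mm in diameter, 45 mm high, loose; origin under its centre. Leave alone.
- cutters: Side cutters with red handles, 54 x 136 x 12 mm, lying flat, loose; origin under the centre. Leave alone.

How it is judged (in metres and radians):
On the way:
1. the latch bar is lifted higher than the keeper's nose (angle between latch_bar's own z axis and vertical above 0.09 rad), for 0.1 s.
At the end, for the whole second after the job is handed in: The gate is shut (within 0.09 rad of parallel with the guard's front), the latch bar lies level in the keeper's notch (within 0.03 rad) and holds the gate against the pressed buffer (over 2 N between gate and guard), both at rest (angle between the y axis of gate and the y axis of guard, either way round below 0.09 rad and angle between latch_bar's own z axis and vertical below 0.03 rad and contact force between gate and guard above 2 N and angular speed of gate below 0.05 rad/s and angular speed of latch_bar below 0.1 rad/s); the robot touches nothing.
It fails at once if before the bar is home in the notch, the gate or its bar is forced against the buffer or the keeper with more than 13 N (contact force between gate and guard above 13 N and angle between latch_bar's own z axis and vertical above 0.03 rad).
It fails at once if the timer, the solder spool or the side cutters are moved by more than 20 mm (distance of any of timer, spool, cutters from where it was at the start of the episode above 0.02 m).
It also fails if it takes over 64 s, if anything falls off the work surface, if the arm or the gripper's body presses on something with over 40 N, if the wrist force passes 120 N, or if a joint passes its speed limit or range.

## Working session

There is one attempt and no reset: what is moved stays moved. The work goes in short steps, each a Python script; the robot and the scene stay as the last script left them, time stands still between calls to the robot, and variables do not carry over. Pictures are saved under pics/ and viewed, at most 10 in all, crops included, and the job is handed in when it is done.

```bash
ls; mkdir -p pics; python3 - <<'E'
from rig import bot
import cv2,numpy as np
for n in("top","side"):
    c=bot.read_camera(n); cv2.imwrite(f"pics/{n}0.png",c["image"]); np.savez(f"{n}0.npz",**c)
    print(n,c["fovy"],c["cx"],c["cy"],c["eye"],c["attitude"])
s=bot.read_state();print(s["clock"],s["tool_rot"],s["ft_force"],s["grip_width"])
E
```

```text
pics
top 56.65385544520739 282.75058772093985 204.956658028751 [365.63584039 109.57901479 968.37010881] [-0.05534128  0.70951837 -0.70126026  0.04189364]
side 48.20864331793038 266.3973718887527 217.06445900458917 [ 457.87494844 1065.84708395  769.35522614] [ 0.0014788   0.00431091  0.87952494 -0.47583096]
0.1 [-1.22022945e-04  1.63179968e-01  9.86596168e-01 -5.34178175e-04] [-1.17262126  0.06824555 -0.86475729] 85.48402040676513
```

View pics/top0.png

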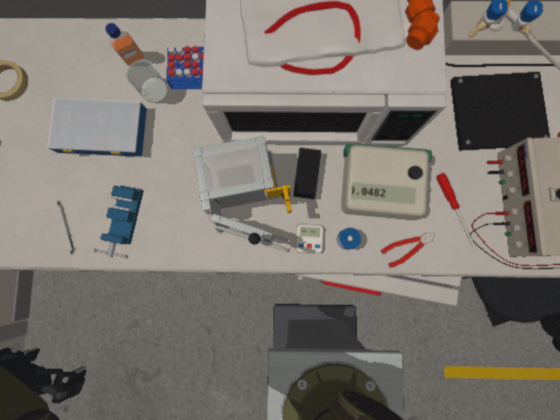

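View pics/side0.png

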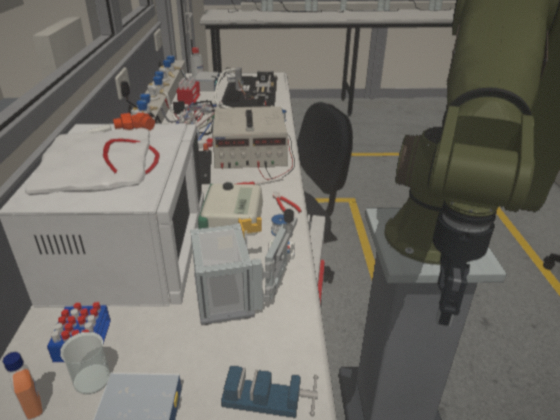

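The top view shows the guard at about (235,172), the yellow keeper at (283,195) and the gate running from (213,222) to (290,247). The black knob is at (254,238), the timer at (310,238) and the spool at (349,239). I'll zoom in and get 3D points.

```bash
cat > cam.py <<'E'
import numpy as np
from scipy.spatial.transform import Rotation as R
def cloud(c):
    h,w=c["depth"].shape; f=h/2/np.tan(np.radians(float(c["fovy"]))/2)
    v,u=np.mgrid[:h,:w]; d=c["depth"]
    p=np.stack([(u-float(c["cx"]))/f*d,(v-float(c["cy"]))/f*d,d],-1)
    q=c["attitude"]; Rm=R.from_quat([q[1],q[2],q[3],q[0]]).as_matrix()
    return p@Rm.T+c["eye"]
def proj(c,P):
    f=c["depth"].shape[0]/2/np.tan(np.radians(float(c["fovy"]))/2)
    q=c["attitude"]; Rm=R.from_quat([q[1],q[2],q[3],q[0]]).as_matrix()
    x=(np.atleast_2d(P)-c["eye"])@Rm
    return np.c_[x[:,0]/x[:,2]*f+float(c["cx"]),x[:,1]/x[:,2]*f+float(c["cy"])]
E
python3 - <<'E'
import numpy as np,cv2
from cam import *
c=dict(np.load("top0.npz"));P=cloud(c);im=c["image"]
cv2.imwrite("pics/crop.png",cv2.resize(im[130:265,180:370],None,fx=4,fy=4,interpolation=cv2.INTER_CUBIC))
reg=np.zeros(im.shape[:2],bool);reg[130:265,185:300]=1
hsv=cv2.cvtColor(im,cv2.COLOR_BGR2HSV)
dark=(im.max(2)<60)&reg&(P[...,2]>170)&(P[...,2]<215)
print("knob",dark.sum(),P[dark].mean(0),P[dark].min(0),P[dark].max(0))
yl=(hsv[...,0]>18)&(hsv[...,0]<32)&(hsv[...,1]>150)&reg
print("yellow");[print(u,v,P[v,u].round(),im[v,u]) for v,u in np.argwhere(yl)[::6]]
top=reg&(P[...,2]>138)&(P[...,2]<160)&(im.min(2)>90)
q=P[top];print(len(q)); 
g=np.zeros_like(top);g[134:212,190:275]=1
r=cv2.minAreaRect(P[top&g][:,:2].astype(np.float32));print("guard top rect",r,cv2.boxPoints(r))
g=np.zeros_like(top);g[213:255,205:295]=1
m=top&g;r=cv2.minAreaRect(P[m][:,:2].astype(np.float32));print("gate rect",r,cv2.boxPoints(r))
h=g&(P[...,2]>60);print(P[h][:,2].max())
E
```

```text
knob 89 [404.88585583 179.89492075 207.36010601] [395.55035112 170.40418957 198.36873626] [414.98287669 190.03020079 211.08835977]
yellow
271 166 [571. 154. 118.] [ 40  82 104]
272 173 [556. 152. 114.] [ 39  82 105]
273 178 [544. 149. 117.] [ 38  85 106]
275 184 [531. 145. 115.] [34 71 88]
282 186 [521. 128. 143.] [ 53 124 158]
288 186 [521. 115. 142.] [ 10 137 182]
279 187 [519. 135. 144.] [ 48 122 159]
285 187 [519. 122. 143.] [ 10 148 195]
274 188 [516. 145. 144.] [ 26 116 156]
280 188 [517. 133. 141.] [ 10 130 173]
286 188 [516. 120. 145.] [ 10 138 187]
270 189 [514. 154. 144.] [ 26 118 156]
276 189 [514. 141. 145.] [ 10 117 159]
282 189 [516. 128. 133.] [ 10  92 125]
288 189 [520. 115. 115.] [ 10  80 108]
268 190 [512. 158. 144.] [ 10 140 187]
274 190 [513. 146. 138.] [ 10 112 151]
280 190 [516. 133. 122.] [ 14  82 109]
286 190 [513. 119. 142.] [ 10 137 185]
266 191 [510. 163. 142.] [ 24 121 162]
272 191 [512. 150. 129.] [ 10  83 112]
278 191 [515. 138. 116.] [ 11  78 104]
284 191 [510. 124. 145.] [ 10 139 189]
267 192 [510. 161. 130.] [ 35  90 117]
273 192 [513. 149. 116.] [ 11
[... 715 characters left out ...]
2 [488. 119. 130.] [ 10 134 181]
288 203 [486. 115. 128.] [ 10 137 185]
286 205 [482. 119. 128.] [ 63 134 171]
289 206 [477. 113. 146.] [ 10 138 185]
287 208 [473. 117. 145.] [ 41 140 185]
289 209 [471. 113. 144.] [ 10 142 191]
288 211 [468. 115. 131.] [ 33 103 135]
4769
guard top rect ((549.078125, 234.18121337890625), (141.35760498046875, 160.4756317138672), 11.75461196899414) [[463.53546 298.33765]
 [496.2276  141.22734]
 [634.6208  170.02478]
 [601.92865 327.13507]]
gate rect ((420.28582763671875, 200.3505859375), (189.1247100830078, 35.82826614379883), 73.9971694946289) [[376.9965   114.391365]
 [411.43637  104.514046]
 [463.57516  286.3098  ]
 [429.13528  296.18713 ]]
968.3701088088362
```

View pics/crop.png

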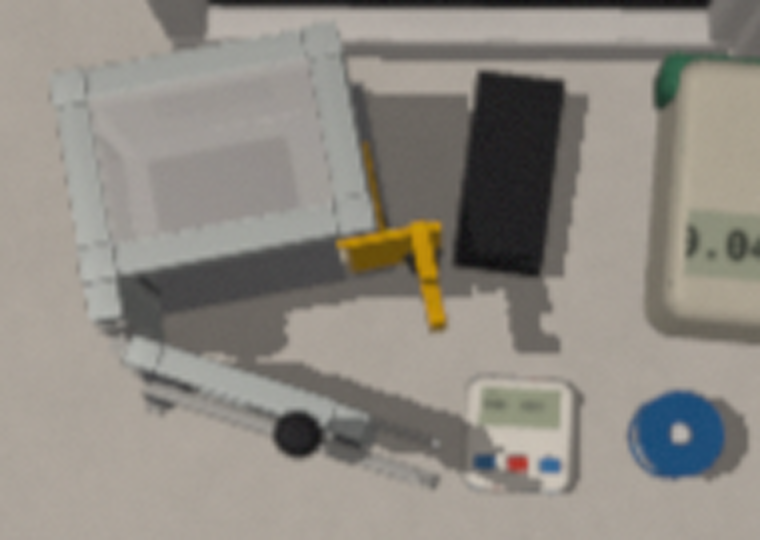

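The crop shows the guard rotated slightly and the gate open by about 0.5 rad. The knob is centred at crop (297,435), and the keeper's nose, notch and cheek run between (435,322) and (420,230). The knob top at z≈207 matches the spec. Next I'll fit the guard and gate poses.

```bash
python3 - <<'E'
import numpy as np,cv2
from cam import *
from scipy.optimize import differential_evolution as DE
c=dict(np.load("top0.npz"));P=cloud(c);im=c["image"]
hsv=cv2.cvtColor(im,cv2.COLOR_BGR2HSV)
yl=(hsv[...,0]>18)&(hsv[...,0]<32)&(hsv[...,1]>150)
top=(P[...,2]>135)&(P[...,2]<156)&~yl&(im.max(2)>60)
top[:, :185]=0;top[:,300:]=0;top[:134]=0;top[260:]=0
S=4
def rast(poly,x,y,a):
    ca,sa=np.cos(a),np.sin(a); poly=np.array(poly,float)
    W=np.c_[x+ca*poly[:,0]-sa*poly[:,1],y+sa*poly[:,0]+ca*poly[:,1],poly[:,2]]
    m=np.zeros((420*S,560*S),np.uint8)
    return W,m
def mask(poly,x,y,a):
    W,m=rast(poly,x,y,a); q=(proj(c,W)+.5)*S
    cv2.fillPoly(m,[q.round().astype(int)],255)
    return cv2.resize(m,(560,420),interpolation=cv2.INTER_AREA)/255.
gm=top.copy();gm[:, 276:]=0
lab=cv2.connectedComponents(gm.astype(np.uint8))[1]
g1=(lab==lab[150,230])
if not g1.any(): print("bad")
# split guard/gate by line in image: gate lies below line through (208,213)-(290,213)
gd=g1.copy();gd[203:]=0
cn,_=cv2.findContours(gd.astype(np.uint8),cv2.RETR_EXTERNAL,cv2.CHAIN_APPROX_NONE)
f=np.zeros(gd.shape,np.uint8);cv2.drawContours(f,[max(cn,key=len)],-1,1,-1)
poly=[(61,-87.5,149),(61,87.5,149),(-61,87.5,149),(-61,-87.5,149)]
# exclude area in front of front edge (hinge bracket, keeper): limit comparision
def cost(p):
    m=mask(poly,*p); w=np.ones_like(m)
    w[196:]=0; w[:,272:]=0
    return (np.abs(m-f)*w).sum()
r=DE(cost,[(520,600),(200,270),(0,.4)],seed=0,maxiter=60,popsize=12);print("guard",r.x,r.fun,f.sum())
x,y,a=r.x
G=lambda p:np.array([x+np.cos(a)*p[0]-np.sin(a)*p[1],y+np.sin(a)*p[0]+np.cos(a)*p[1]])
H=G((-95,70));K=G((-108.5,-100));print("hinge",H,"keeper mid",K)
k=np.array([404.9,179.9]);print("knob-hinge dist",np.linalg.norm(k-H),"exp",np.hypot(112,16))
v=k-H;b=np.arctan2(v[1],v[0])-np.arctan2(-112,-16);print("gate yaw from knob",b,"open",b-a)
# yellow in guard frame
for zlo,zhi in((138,150),(122,133)):
    q=P[yl&(P[...,2]>zlo)&(P[...,2]<zhi)][:,:2]-[x,y];q=np.c_[q@[np.cos(a),np.sin(a)],q@[-np.sin(a),np.cos(a)]]
    s=q[(q[:,1]<-88)];print(zlo,np.sort(s[:,0]).round(0),s[:,1].min(),s[:,1].max())
# overlay
o=cv2.resize(im,None,fx=4,fy=4,interpolation=cv2.INTER_CUBIC)
def dr(pl,p,col):
    W,_=rast(pl,*p);cv2.polylines(o,[((proj(c,W)+.5)*4).astype(int)],True,col,1)
dr(poly,(x,y,a),(0,0,255))
dr([(-8,0,149),(8,0,149),(8,-140,149),(-8,-140,149)],(*H,b),(255,0,0))
dr([(-20,-30,147),(-12,-30,147),(-12,-185,147),(-20,-185,147)],(*H,b),(0,255,0))
cv2.imwrite("pics/ov.png",o[520:1060,720:1480])
E
```

```text
guard [5.60694497e+02 2.27346420e+02 2.09477315e-01] 264.8627450980392 3991
hinge [453.21481444 276.06107834] keeper mid [475.36120165 106.9700155 ]
knob-hinge dist 107.61632907258499 exp 113.13708498984761
gate yaw from knob -0.3236976780931391 open -0.5331749926028871
138 [-114. -113. -113. -113. -112. -111. -111. -111. -110. -109. -109. -109.
 -108. -107. -106. -105. -105. -105. -104. -103. -103. -102.  -89.  -89.
  -88.  -88.  -88.  -87.  -86.  -86.  -85.  -85.  -84.  -83.  -83.  -83.
  -83.  -83.  -82.  -81.  -81.  -81.  -81.  -79.  -79.  -79.  -79.  -78.
  -78.  -77.  -76.  -76.  -76.  -74.  -74.  -74.  -73.  -73.  -73.  -72.
  -72.  -71.  -71.  -71.  -70.  -70.  -69.  -68.  -68.  -68.  -67.  -67.
  -67.  -66.  -65.  -65.  -64.  -64.  -64.  -63.  -63.  -63.  -63.  -63.
  -62.  -62.  -62.  -61.  -61.  -60.  -60.  -59.  -59.  -59.  -58.  249.
  250.  251.  252.  255.  255.  256.  256.  256.  257.  259.  260.] -683.0573704929875 -88.28095065748609
122 [-114. -114. -113. -100.  -99.  -99.  -98.  -97.  -96.  -96.  -96.  -95.
  -94.  -94.  -94.  -93.  -93.  -92.  -92.  -92.  -91.  -91.  -89.  -89.
  -89.  -89.  -83.  -71.  -64.  -63.  -63.] -103.18412366124167 -88.11483799980643
```

View pics/ov.png

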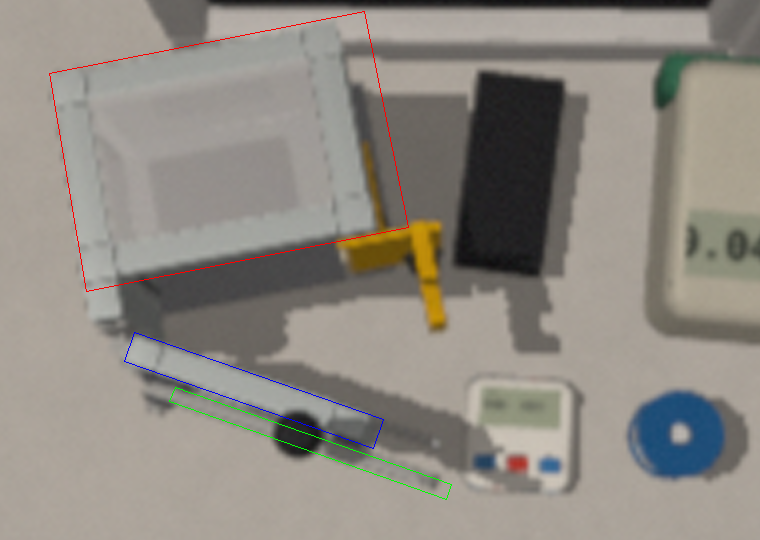

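The overlay shows the box top is narrower than my 175×122 template, which must include the extra fittings. The posts at y=±70 suggest a width of about 160 mm. I'll refit with a free size and fit the gate yaw from its own top pixels.

```bash
python3 - <<'E'
import numpy as np,cv2
from cam import *
from scipy.optimize import differential_evolution as DE
c=dict(np.load("top0.npz"));P=cloud(c);im=c["image"]
hsv=cv2.cvtColor(im,cv2.COLOR_BGR2HSV)
yl=(hsv[...,0]>18)&(hsv[...,0]<32)&(hsv[...,1]>150)
top=(P[...,2]>138)&(P[...,2]<156)&~yl
S=4
def W(poly,x,y,a):
    ca,sa=np.cos(a),np.sin(a);poly=np.array(poly,float)
    return np.c_[x+ca*poly[:,0]-sa*poly[:,1],y+sa*poly[:,0]+ca*poly[:,1],poly[:,2]]
def mask(polys,x,y,a):
    m=np.zeros((420*S,560*S),np.uint8)
    for p in polys: cv2.fillPoly(m,[((proj(c,W(p,x,y,a))+.5)*S).round().astype(int)],255)
    return cv2.resize(m,(560,420),interpolation=cv2.INTER_AREA)/255.
box=lambda x0,x1,y0,y1,z:[(x0,y0,z),(x1,y0,z),(x1,y1,z),(x0,y1,z)]
gd=top.copy();gd[:134]=0;gd[196:]=0;gd[:,:185]=0;gd[:,272:]=0
cn,_=cv2.findContours(gd.astype(np.uint8),cv2.RETR_EXTERNAL,cv2.CHAIN_APPROX_NONE)
f=np.zeros(gd.shape,np.uint8);cv2.drawContours(f,[max(cn,key=len)],-1,1,-1)
wm=np.ones(f.shape);wm[190:]=0;wm[:,272:]=0
def cost(p): return (np.abs(mask([box(-p[3],p[3],-p[4],p[4],149)],*p[:3])-f)*wm).sum()
r=DE(cost,[(520,600),(200,270),(.1,.35),(45,65),(70,90)],seed=0,maxiter=120,popsize=10);print("guard",r.x.round(3),r.fun)
g=r.x
# gate: fit top face
gm=top.copy();gm[:212]=0;gm[256:]=0;gm[:,:205]=0;gm[:,292:]=0
k=np.array([404.9,179.9])
zt=np.median(P[gm][:,2]);print("z gate",zt)
def gc(p):
    a,h=p[2],p[:2]
    return np.abs(mask([box(-8,8,-140,0,148),box(-20,-12,-185,-30,147)],*p)-gm).sum()
r=DE(gc,[(430,475),(265,300),(-.45,-.15)],seed=0,maxiter=80,popsize=10);print("gate",r.x.round(3),r.fun,gm.sum())
H=r.x[:2];b=r.x[2]
print("knob in gate",(k-H)@[np.cos(b),np.sin(b)],(k-H)@[-np.sin(b),np.cos(b)])
d=H-g[:2];a=g[2];print("hinge in box frame",d@[np.cos(a),np.sin(a)],d@[-np.sin(a),np.cos(a)])
o=cv2.resize(im,None,fx=4,fy=4,interpolation=cv2.INTER_CUBIC)
def dr(pl,p,col): cv2.polylines(o,[((proj(c,W(pl,*p))+.5)*4).astype(int)],True,col,1)
dr(box(-g[3],g[3],-g[4],g[4],149),g[:3],(0,0,255))
dr(box(-8,8,-140,0,148),r.x,(255,0,0));dr(box(-20,-12,-185,-30,147),r.x,(0,255,0))
cv2.imwrite("pics/ov2.png",o[520:1060,720:1480])
# keeper about hinge
q=P[yl&(P[...,2]>136)&(P[...,2]<150)]
for h,n in((H,"fit"),):
    e=q[:,:2]-h;u=np.c_[e@[np.cos(a),np.sin(a)],e@[-np.sin(a),np.cos(a)]]
    s=u[(u[:,1]<-158)&(u[:,1]>-182)];print("keeper high pts x rel hinge",np.sort(s[:,0]).round(0))
E
```

```text
guard [5.59017e+02 2.36049e+02 2.06000e-01 6.04840e+01 7.88830e+01] 49.15686274509804
z gate 150.18250829429405
gate [ 4.54720e+02  2.83954e+02 -2.97000e-01] 200.05882352941177 776
knob in gate -17.226453474440785 -114.07190425516278
hinge in box frame -92.3120322182207 68.200126857299
keeper high pts x rel hinge [-21. -21. -21. -20. -19. -19. -18. -18. -17. -17. -17. -16. -15. -14.
 -14. -13. -13. -12. -12. -11. -10. -10.   4.   4.   4.   4.   4.   5.
   6.   6.   7.   7.   8.   8.   9.   9.   9.   9.  10.  11.  11.  11.
  12.  12.  13.  13.  14.  14.  15.  15.  16.  16.  17.  17.  18.  19.
  19.  19.  20.  20.  21.  21.  21.  22.  22.  23.  23.  23.  24.  25.
  25.  25.  25.  26.  27.  27.  28.  28.  29.  29.  29.  29.  29.  29.
  29.  29.  30.  30.  30.  30.  30.  31.  31.  31.  31.  31.  31.  31.
  32.  32.  33.  33.  34.  34.  34.]
```

View pics/ov2.png

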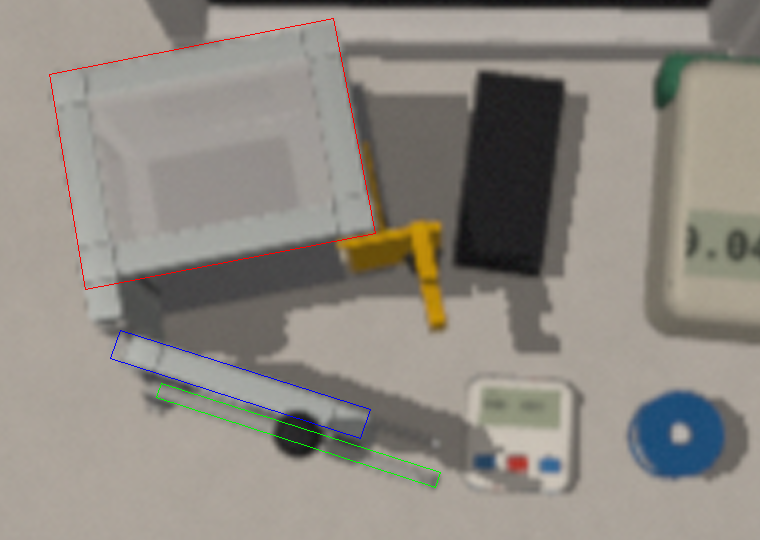

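The fit is good: hinge about (453,283), gate yaw about -0.30 and guard yaw 0.206. The notch is at about -10..+3 relative to the hinge, so the keeper is set about 10 mm far. Now I'll grasp and lift.

```bash
cat > kin.py <<'E'
import numpy as np, json
from scipy.spatial.transform import Rotation as R
H=np.array([453.,283.,0]); GY=0.206; PIV=np.array([-16,-30,138.]); DZ=6  # TCP 6 mm above knob centre
def pose(b,th,sgn,hinge=H,grasp=np.array([0,-82,54.+DZ])):
    Rg=R.from_euler('z',b); Rb=Rg*R.from_euler('x',-th)
    p=hinge+Rg.apply(PIV)+Rb.apply(grasp)
    T=Rb.as_matrix()@np.array([[0,sgn,0],[sgn,0,0],[0,0,-1.]])
    q=R.from_matrix(T).as_quat()
    return p,q[[3,0,1,2]]
E
python3 - <<'E'
from rig import bot
from kin import *
for s in(1,-1):
    try:
        print(s,[None if (j:=bot.ik(*pose(b,t,s))) is None else np.round(j,2).tolist() for b,t in((-.3,0),(-.3,.2),(.27,.2))])
    except Exception as e: print(e)
p,q=pose(-.3,0,1);print(p)
E
```

```text
1 [[0.34, 0.12, 1.87, -0.0, 1.15, 0.64], [0.44, 0.19, 1.76, -0.15, 1.33, 0.78], [0.39, 0.24, 1.7, -0.21, 1.24, 0.2]]
-1 [[0.34, 0.12, 1.87, -0.0, 1.15, -2.5], [0.44, 0.19, 1.76, -0.15, 1.33, -2.36], None]
[404.61635303 180.73063652 198.        ]
```

```bash
python3 - <<'E'
from rig import bot
from kin import *
import cv2
F=lambda:(lambda s:print(round(s["clock"],2),s["ee_pos"].round(1) if hasattr(s["ee_pos"],'round') else s["ee_pos"],np.round(s["ft_force"],1),round(s["grip_width"],1),round(s["grip_force"],1)))(bot.read_state())
p,q=pose(-.3,0,1)
bot.move_gripper(55)
bot.move_to(p+[0,0,70],q);F()
bot.servo_line(p,speed=60);F()
bot.move_gripper(15,grip_force=40);F()
for t in(.06,.12,.18,.2):
    pp,qq=pose(-.3,t,1);bot.servo_line(pp,qq,speed=25);F()
c=bot.read_camera("side");P=c["image"];cv2.imwrite("pics/s1.png",cv2.resize(P[180:345,180:350],None,fx=3.5,fy=3.5))
F()
E
```

```text
2.02 [404.5 181.3 268. ] [-0.3  0.1 -0.1] 54.9 0.0
3.34 [404.8 180.8 198.4] [0.6 0.2 1. ] 55.2 0.0
3.73 [404.8 180.7 198.3] [-0.8 -1.5  3.8] 22.7 39.0
4.12 [405.6 184.1 202.7] [-0.8 -5.1  2.9] 22.3 39.6
4.51 [406.8 188.  207.3] [-0.5 -4.8  3.3] 22.8 39.8
4.9 [408.1 192.1 211.7] [-1.  -6.   4.3] 22.6 39.9
5.15 [408.6 193.5 213.1] [-1.7 -6.7  5. ] 23.0 39.8
5.2 [408.6 193.5 213.1] [-1.8 -5.5  4.9] 23.0 39.8
```

View pics/s1.png

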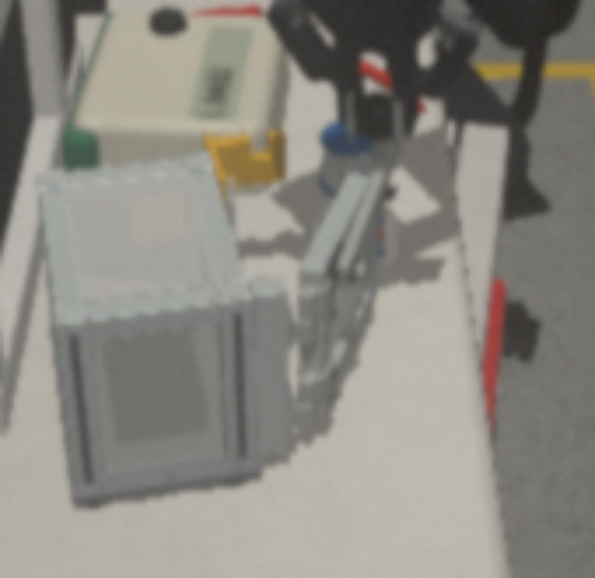

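The picture shows the knob pinched at crop (378,115), but it doesn't settle whether the bar is lifted. I'll measure the bar slope from the depth image.

```bash
python3 - <<'E'
from rig import bot
from kin import *
from cam import *
c=bot.read_camera("top");P=cloud(c);c0=dict(np.load("top0.npz"));P0=cloud(c0)
for n,Q in(("before",P0),("now",P)):
    e=Q-H;b=-.3
    x=e[...,0]*np.cos(b)+e[...,1]*np.sin(b);y=-e[...,0]*np.sin(b)+e[...,1]*np.cos(b);z=Q[...,2]
    for y0 in(-40,-55,-130,-145,-155,-165,-175,-182):
        m=(abs(x+16)<8)&(abs(y-y0)<5)&(z<215);print(n,y0,m.sum(),np.percentile(z[m],[50,90]).round() if m.any() else None)
E
```

```text
before -40 38 [146. 149.]
before -55 30 [147. 149.]
before -130 33 [137. 150.]
before -145 32 [147. 150.]
before -155 30 [147. 149.]
before -165 32 [147. 149.]
before -175 30 [146. 149.]
before -182 32 [  3. 147.]
now -40 0 None
now -55 0 None
now -130 39 [165. 169.]
now -145 29 [171. 173.]
now -155 29 [172. 175.]
now -165 27 [174. 177.]
now -175 35 [172. 176.]
now -182 34 [  2. 172.]
```

The bar is lifted by 0.2 rad (+27 mm at 135 mm from the pivot), as intended. Now I'll swing in, then feel for the buffer.

```bash
python3 - <<'E'
from rig import bot
from kin import *
def N(b):
    s=bot.read_state();f=np.array(s["ft_force"]);return -(f[0]*np.cos(b)+f[1]*np.sin(b)), -f[0]*np.sin(b)+f[1]*np.cos(b), f[2], s["clock"]
for b in list(np.arange(-.22,GY-.03,.08))+[GY-.02,GY]:
    bot.servo_line(*pose(b,.2,1),speed=35);print(round(b,3),np.round(N(b),2))
b=GY;h=[]
while b<GY+.075:
    b+=.003;bot.servo_line(*pose(b,.2,1),speed=6);n=N(b);h.append(n[0]);print(round(b-GY,4),np.round(n,2))
    if len(h)>3 and n[0]-np.median(h[:3])>3: break
E
```

```text
-0.22 [-0.79 -6.38  3.66  5.62]
-0.14 [-0.56 -6.86  5.36  6.  ]
-0.06 [-0.29 -6.33  6.03  6.38]
0.02 [ 0.73 -7.64  5.93  6.75]
0.1 [ 1.12 -8.23  6.46  7.12]
0.186 [-0.01 -7.91  6.04  7.52]
0.206 [ 1.31 -8.08  5.67  7.77]
0.003 [ 0.94 -8.25  6.29  8.02]
0.006 [ 0.48 -8.81  6.9   8.27]
0.009 [ 1.21 -8.43  6.39  8.52]
0.012 [ 0.92 -7.97  5.31  8.77]
0.015 [ 0.98 -7.46  6.51  9.02]
0.018 [ 1.3  -7.9   5.09  9.27]
0.021 [ 0.01 -8.71  6.07  9.52]
0.024 [ 0.84 -8.83  5.52  9.77]
0.027 [ 1.47 -8.47  6.07 10.02]
0.03 [ 0.46 -8.37  7.11 10.27]
0.033 [ 0.76 -9.45  5.77 10.52]
0.036 [ 1.38 -8.83  6.2  10.77]
0.039 [ 0.23 -8.28  5.58 11.02]
0.042 [ 0.05 -9.03  5.6  11.27]
0.045 [ 0.92 -9.14  6.64 11.52]
0.048 [ 0.44 -8.84  6.11 11.77]
0.051 [ 0.76 -8.2   5.39 12.02]
0.054 [ 0.51 -9.07  6.15 12.27]
0.057 [-0.05 -9.2   6.41 12.52]
0.06 [ 0.48 -8.51  6.7  12.77]
0.063 [ 0.36 -9.55  6.57 13.02]
0.066 [ 1.24 -8.84  6.4  13.27]
0.069 [ 2.18 -9.18  6.   13.52]
0.072 [ 3.52 -9.08  7.12 13.77]
0.075 [ 5.99 -8.6   6.32 14.02]
```

```bash
python3 - <<'E'
from rig import bot
from kin import *
def N(b,k=6):
    o=[]
    for _ in range(k):
        f=np.array(bot.read_state()["ft_force"]);o.append((-(f[0]*np.cos(b)+f[1]*np.sin(b)),-f[0]*np.sin(b)+f[1]*np.cos(b),f[2]));bot.dwell(.02)
    return np.mean(o,0)
b=GY+.0752;n=N(b);print(n.round(2))
while n[0]<13.2 and b<GY+.10:
    b+=.0015 if n[0]<10 else .0007
    bot.servo_line(*pose(b,.2,1),speed=4);n=N(b);print(round(b-GY,4),n.round(2))
s=bot.read_state();print(s["clock"],s["ee_pos"],s["grip_width"]);open("b.txt","w").write(str(b))
E
```

```text
[ 5.45 -8.8   6.96]
0.0767 [ 5.85 -9.44  7.61]
0.0782 [ 6.27 -8.87  7.45]
0.0797 [ 6.99 -9.46  7.54]
0.0812 [ 7.93 -9.53  7.57]
0.0827 [ 8.09 -9.82  8.3 ]
0.0842 [ 9.45 -9.32  8.21]
0.0857 [ 9.86 -9.48  8.02]
0.0872 [10.83 -9.32  8.24]
0.0879 [10.76 -9.28  8.67]
0.0886 [10.82 -9.41  8.85]
0.0893 [11.69 -9.34  8.75]
0.09 [11.91 -9.48  8.76]
0.0907 [12.28 -9.18  9.15]
0.0914 [12.38 -9.54  8.97]
0.0921 [13.02 -9.35  9.08]
0.0928 [12.77 -9.64  9.24]
0.0935 [13.59 -9.95  9.39]
20.0667 [465.90934493 183.02490416 213.000243  ] 22.85516876731459
```

Net push is about 13 N at the knob. Next I'll lower the bar in steps while watching the forces.

```bash
python3 - <<'E'
from rig import bot
from kin import *
b=float(open("b.txt").read())
def N(k=4):
    o=[]
    for _ in range(k):
        f=np.array(bot.read_state()["ft_force"]);o.append((-(f[0]*np.cos(b)+f[1]*np.sin(b)),-f[0]*np.sin(b)+f[1]*np.cos(b),f[2]));bot.dwell(.02)
    return np.mean(o,0)
z0=N()[2]
for t in np.arange(.18,-.001,-.02):
    bot.servo_line(*pose(b,t,1),speed=15);n=N();print(round(t,3),n.round(2))
    if n[2]-z0>8: print("block");break
    if n[0]>14.6: b-=.001
    if n[0]<12: b+=.001
s=bot.read_state();print(s["clock"],s["ee_pos"],s["grip_width"]);open("b.txt","w").write(str(b))
from cam import *
c=bot.read_camera("top");P=cloud(c);g=GY+.066
e=P-H;x=e[...,0]*np.cos(g)+e[...,1]*np.sin(g);y=-e[...,0]*np.sin(g)+e[...,1]*np.cos(g);z=P[...,2]
for y0 in(-130,-145,-155,-165,-175,-182):
    m=(abs(x+16)<8)&(abs(y-y0)<5)&(z<215);print(y0,m.sum(),np.percentile(z[m],[50,90]).round() if m.any() else None)
import cv2;cv2.imwrite("pics/t2.png",cv2.resize(c["image"][150:250,200:320],None,fx=5,fy=5,interpolation=cv2.INTER_CUBIC))
E
```

```text
0.18 [14.04 -9.49  9.02]
0.16 [13.79 -9.9   8.86]
0.14 [ 14.41 -10.02   8.39]
0.12 [ 14.53 -10.23   8.44]
0.1 [ 14.63 -10.1    8.24]
0.08 [ 14.62 -10.11   7.21]
0.06 [ 14.32 -10.81   7.22]
0.04 [ 13.96 -10.68   7.34]
0.02 [ 13.78 -10.27   7.36]
0.0 [15.42 -7.58 13.01]
23.6333 [469.73771048 170.34175216 198.24112479] 22.839922304475145
-130 8 [1. 2.]
-145 30 [144. 149.]
-155 25 [146. 149.]
-165 1 [3. 3.]
-175 0 None
-182 0 None
```

View pics/t2.png

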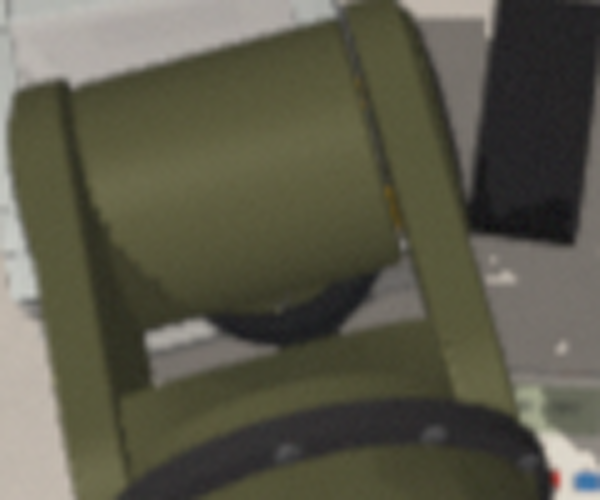

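The arm hides the latch in this picture. Still, the depth shows the bar level (tops about 146), and z force rose only at the last step, so the bar reached the notch floor. I'll release, retreat up and check.

```bash
python3 - <<'E'
from rig import bot
from kin import *
from cam import *
import cv2
bot.move_gripper(50)
s=bot.read_state();print(s["clock"],np.round(s["ft_force"],1))
p=np.array(s["ee_pos"]);bot.servo_line(p+[0,0,70],speed=80)
bot.move_to([250,450,280],s["tool_rot"])
c=bot.read_camera("top");P=cloud(c)
e=P-H;z=P[...,2]
for g in(GY+.06,):
  x=e[...,0]*np.cos(g)+e[...,1]*np.sin(g);y=-e[...,0]*np.sin(g)+e[...,1]*np.cos(g)
  for y0 in(-40,-55,-80,-130,-145,-155,-165,-175,-182):
    m=(abs(x+16)<5)&(abs(y-y0)<5);print(y0,m.sum(),np.percentile(z[m],[50,90]).round() if m.any() else None)
im=c["image"];r=im[150:240,200:320];cv2.imwrite("pics/t3.png",cv2.resize(r,None,fx=6,fy=6,interpolation=cv2.INTER_CUBIC))
print(bot.read_state()["clock"])
E
```

```text
24.0583 [ 0.6 -0.5 -0.1]
-40 37 [140. 150.]
-55 33 [133. 149.]
-80 35 [137. 150.]
-130 36 [130. 149.]
-145 36 [136. 149.]
-155 36 [138. 149.]
-165 34 [144. 149.]
-175 30 [146. 149.]
-182 29 [  3. 147.]
26.4667
```

View pics/t3.png

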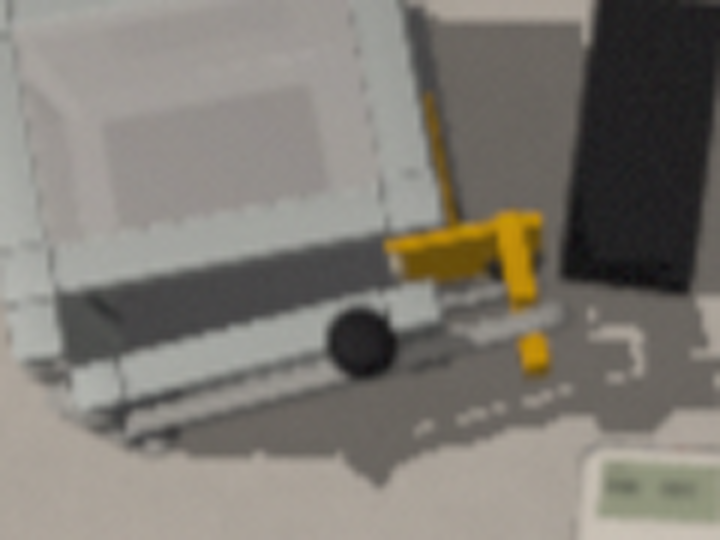

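The picture shows the bar lying in the notch at about (530,318), with the nose in front at (533,353) and the cheek behind. The bar is level and the gate rests on the buffer, so I'm handing it in.

```bash
python3 -c "
from rig import bot
print(bot.finish_job())"
```

```text
the job is handed in; nothing more can be done
None
```

The guard is shut and handed in after about 26 s: the latch bar lies level in the keeper's notch, pressed in with 13–15 N at the knob. The gripper is clear and the timer, spool and cutters were left alone; the hand-in gave no verdict.

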